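# Level riser of reversed wedges under a press weight

### The job

On the white pressing board lies a long wooden wedge; build a level riser on it. Lay the other long wedge of the same size on top of it, edges in line, with its thick end over the lower one's thin end so that the top comes out flat; then set the dark ingot-shaped weight with the straight grip rib flat on the middle of that top, crosswise to the wedges. Leave the lower wedge where it lies.

Things in the scene. Friction and masses are not known exactly. Their poses are not given: they have to be found in the camera images.
- base_wedge: The lower wedge, a loose brown wooden bar already lying on the fixed white pressing board (board 200 x 160 mm, 16 mm thick): 130 mm long (its x), 46 mm wide (its y, upright parallel sides), level underside, top rising evenly from 22 mm thick at the -x end to 36 mm at the +x end (29 mm in the middle, a slope of 6.1 degrees); a dark 12 mm hanging hole in the top, 16 mm from the thin end. Origin: centre of its underside; z up.
- wedge: The loose wedge to be laid on it, the same in every measure and about 0.16 kg: 130 mm long (x), 46 mm wide (y), 22 mm thick at the -x end, 36 mm at the +x end, the same hole near the thin end. It lies on the table on its level underside, apart from the board, at any of four places. Origin: centre of its underside; z up. Bystanders that resemble it: a short steep wedge (80 mm long, 14 to 36 mm thick) and a plain block without taper (110 mm long, 30 mm thick).
- wedge_thick (a point): Point of the loose wedge in the middle of the lower edge of its thick end: 65 mm along its +x from its origin, at underside height.
- weight: Dark steel weight shaped like a small ingot, 0.4 to 0.85 kg: base 120 mm long (x) by 44 mm wide (y), sides leaning in to 108 x 32 mm at 20 mm height; on top in the middle stands a grip rib 60 mm long (x), 14 mm thick (y), from 20 to 46 mm above the underside. Either way round is the same. It stands upright on the table. Origin: centre of its underside; z up. (The round weight with a knob is a bystander.)
There are look-alikes about, which are no part of the job. What is shaped like the base_wedge but orange, purple or red is not meant.

How it is judged:
By the outcome, as a careful person would: the job done as asked, in the order asked, and still so for the second after the job is handed in, with the robot touching nothing.
It also fails if it takes over 61 s, if anything falls off the work surface, if the arm or the gripper's body presses on something with over 40 N, if the wrist force passes 120 N, or if a joint passes its speed limit or range.

### The arm

A 6-joint arm with a two-finger parallel gripper is mounted at the origin on the work surface. World frame = base frame: x ahead of the robot, y to its left, z up, the work surface at z = 0. Lengths are in mm, angles in rad, forces in N, time in s.
With the tool pointing down it reaches from about 375 to 900 mm from the base axis. Payload 3.1 kg.
Tool frame: the origin (TCP) lies at the very end of the fingers, on their centre line; the grasp point (between the pads) lies 19 mm behind it; z points along the fingers, y is the direction in which the jaws open and shut (so a half turn about z gives the same grasp; the last joint's range is limited). The gripper opens to 85 mm and grips with 20 to 120 N. Pads are 22 mm wide; open, the fingers measure 114 mm over their backs; the gripper's body (76 mm by 85 mm) begins 54 mm behind the grasp point. The pads swing forward as they close: fully open they stand 13 mm farther back than shut.
Start: joints at [-1.335, 0.527, 1.433, -0, 1.181, -0.178], TCP at [251.327, -572.216, 231.31] pointing down, gripper open.
Joint ranges: [-3.08, 3.08], [-0.75, 2.2], [0.22, 2.44], [-1.43, 4.57], [0, 2.65], [-2.85, 2.85]. Speed limits (rad/s): [2.79, 2.79, 3.14, 3.14, 3.14, 3.14].

### API

Orientations are given as a unit quaternion [w, x, y, z].
In Python, from bench import sensors, viewer, ctrl, nets gives the robot as it stands.
- The arm moves only by the tool servo_tool, never from a script. Its argument "increments" is a list of rows, each a list of 4 numbers: the shift along the tool's x, y, z in m, then the turn about the tool's z in rad. In form: [[x, y, z, roll], ...]. A call has 1 to 8 rows; each row is the pose to reach, as a shift and turn from the pose commanded when the call began, along the tool's axes at that moment; what a row does not reach only later rows make up. A row lasts 1/10 s, in which the tool goes at most 50 mm and 8.59 degrees, less where a joint would pass 70% of its speed; a pose out of reach is approached as far as the arm can. A call with a gripper value outside its range is refused whole. "jaw" is the closure, from 0 (fully open) to 1 (shut), set as the call begins (left out, the last holds). The fingers move at their own pace and stop on an object; the grip force is fixed at half the most. Time passes only in rows, so rows that repeat a pose let the fingers close. It gives the time, the measured TCP pose, the force and the opening at its end, in the units of the state.
- sensors.get_state(): the state, without advancing time (a new reading comes with each control period).
- viewer.camera(name): name is "scene" or "top"; returns (picture, depth): 480x640x3 uint8, red, green, blue; 480x640 float32, mm along the optical axis (not along the pixel's ray), 0 where there is no reading.
- viewer.camera_params(name): a dict with "fx", "fy", "cx", "cy" (pixels), "rvec" (rotation vector, rad) and "tvec" (3), from world to camera coordinates, as OpenCV has them. Camera axes: x right, y down, z forward; pixel columns grow to the right and rows downward; lengths in mm; the calibration is good to about 2 mm. A picture is of the moment at which its call begins. camera_params takes no time and is no camera call.
- ctrl.finish_job(): hands the job in, once; it reports no verdict.
Trained networks look in the newest picture that a camera, given by its name, has taken for a name from the list of things; names that differ only in an ending like _2 or _b are one class to them, and where a whole thing is asked for, a point or a joint stands for the part that bears it (a point fixed in the world has none). Each returns a list of dicts, best first, with "score" (0 to 1); they miss things now and then, are a little off and sometimes report something else, mostly with a low value. They report only what shows in the picture. A call takes as long as a camera call. They do not tell look-alikes from the thing itself.
- nets.boxes_of(camera, thing): "xyz" ([x, y, z] in mm, in the coordinates of the camera as it stood for that picture, good to about 4 mm: the middle of the surface that is visible of it).
- nets.outline_of(camera, thing): "region" (480x640 bool, what is visible of it).
The state is a dict: "t": time; "joint_positions": joint angles; "joint_vel": joint speeds; "effort": joint torques, N m; "eef_pos": TCP position; "tool_rot": TCP orientation; "wrist_force": force on the tool from outside, world axes, zero at the start; "ft_torque": the same for the moment, N m; "grip_width": finger opening in mm.
Only numpy, scipy, OpenCV 4.12 (cv2) and the standard library are available. Lean on these libraries where they do the work, as an engineer would, in place of code of your own. Each camera call takes 0.05 s, during which the arm holds its last target. There are 200 camera calls.

## Working session

There is one attempt and no reset: what is moved stays moved. The work goes in short steps, Python scripts to look and compute and a tool call to move; the robot and the scene stay as the last step left them, time stands still between calls to the robot, and variables do not carry over. Pictures are saved under pics/ and viewed, about 8 in all and at most 12, crops included, and the job is handed in when it is done.

Besides the shell and the picture viewer there is one more tool, called after "Emit:" in YAML: its name, and indented under it one key for each argument. servo_tool: Moves the arm, as the interface text tells. Its arguments: {"type":"object","properties":{"increments":{"type":"array","items":{"type":"array","items":{"type":"number"}}},"jaw":{"type":"number"}},"required":["increments"]}

```bash
mkdir -p pics; ls
cat > h.py <<'E'
import numpy as np, cv2
from bench import sensors, viewer, ctrl, nets
def cam(n):
    p=viewer.camera_params(n); R=cv2.Rodrigues(np.array(p['rvec'],float))[0]; return p,R,np.array(p['tvec'],float).ravel()
def cloud(n,d):
    p,R,t=cam(n); v,u=np.mgrid[:480,:640]
    P=np.stack([(u-p['cx'])/p['fx']*d,(v-p['cy'])/p['fy']*d,d],-1)
    W=(P-t)@R; W[d<=0]=np.nan; return W
def shot(n,f=None):
    im,d=viewer.camera(n)
    if f: cv2.imwrite('pics/'+f,im[:,:,::-1])
    return im,d,cloud(n,d)
E
python3 - <<'E'
from h import *
for c in ('top','scene'):
    im,d,W=shot(c,c+'0.png'); np.savez(c+'0.npz',im=im,d=d,W=W)
    p,R,t=cam(c); print(c,-R.T@t,R[2],p['fx'])
    for n in ('base_wedge','wedge','weight'):
        for r in nets.boxes_of(c,n)[:4]: print(n,round(r['score'],2),np.round((np.array(r['xyz'])-t)@R))
print(sensors.get_state())
E
```

```text
pics
top [ 214.29261769   28.34278157 1548.23787176] [ 1.77987581e-01  8.59427744e-05 -9.84032730e-01] 568.2824467155341
base_wedge 0.83 [217. 285.  32.]
base_wedge 0.75 [ 754. -369.   26.]
base_wedge 0.73 [733. 408.  28.]
base_wedge 0.66 [507.  33.  46.]
weight 0.96 [601. 278.  22.]
scene [1320.92274519 -383.67204272 1080.95784696] [-0.59586364  0.27760744 -0.75357855] 607.449395827906
base_wedge 0.81 [ 770. -379.   28.]
base_wedge 0.69 [ 277. -241.   28.]
base_wedge 0.58 [525.  19.  41.]
base_wedge 0.56 [228. 279.  23.]
wedge 0.98 [ 621. -278.   30.]
weight 0.84 [629. 266.  23.]
{'t': 0.4, 'joint_positions': array([-1.33547367e+00,  5.27675974e-01,  1.43286530e+00,  1.31553007e-05,
        1.18138743e+00, -1.78512936e-01]), 'joint_vel': array([ 0.00204804, -0.00119467, -0.00432323, -0.00033891, -0.00158363,
       -0.00017892]), 'effort': array([-7.50399486e-04, -4.41806638e+01, -1.78089774e+01, -2.08963861e-04,
        3.25585948e-03, -1.27923741e-05]), 'eef_pos': array([ 251.32314915, -572.11663575,  231.14944814]), 'tool_rot': array([-1.68133682e-04,  9.78669283e-01,  2.05441976e-01,  1.31014288e-06]), 'wrist_force': array([-0.34432136,  0.44698935, -0.08694137]), 'ft_torque': array([-0.00176975, -0.01844688, -0.02836029]), 'grip_width': 85.33143154647148}
```

View pics/top0.png

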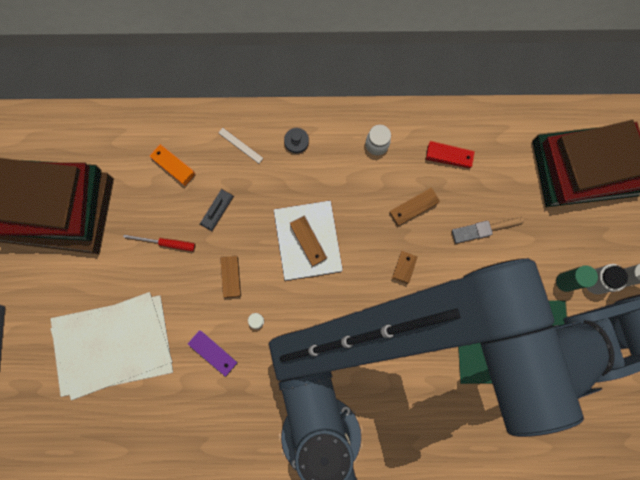

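View pics/scene0.png

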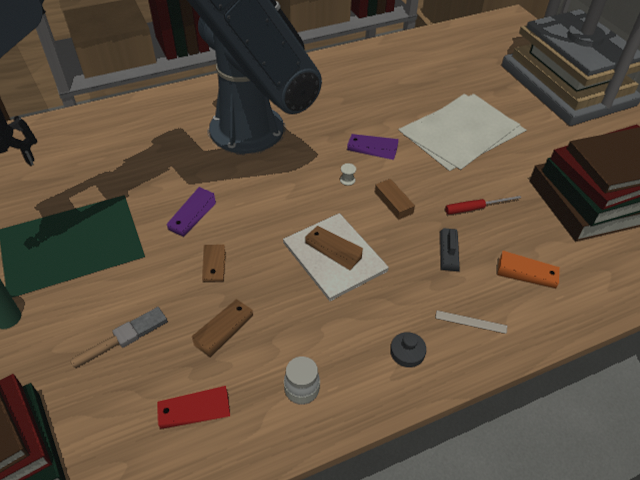

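Top view: the loose wedge is at about (414,206) with its hole and thin end at (397,216). The base wedge is on the board at (308,240), hole at (317,259), and the weight is at (217,210). The short wedge is at (404,268) and the plain block at (230,277). The scene view agrees. Next I fit silhouettes.

```bash
cat >> h.py <<'E'
from scipy.optimize import minimize
def box(x0,x1,w0,w1,z0,zt):  # hull verts
    return np.array([[x,y,z] for x,ws,z in ((x0,w0,z0),(x1,w0,z0)) for y in (-ws/2,ws/2)]+zt,float)
def wedge_parts(h): return [np.array([[s*65,y,z] for s,t in((-1,22),(1,36)) for y in(-23,23) for z in(h,t)],float)]
def weight_parts(h):
    a=h/20*6
    return [np.array([[sx*(60-a),sy*(22-a),h] for sx in(-1,1) for sy in(-1,1)]+[[sx*54,sy*16,20] for sx in(-1,1) for sy in(-1,1)],float),
            np.array([[sx*30,sy*7,z] for sx in(-1,1) for sy in(-1,1) for z in(20,46)],float)]
def render(c,parts,q,zb,S=4):
    p,R,t=c; m=np.zeros((480*S,640*S),np.uint8); cs,sn=np.cos(q[2]),np.sin(q[2])
    for P in parts:
        W=P@np.array([[cs,sn,0],[-sn,cs,0],[0,0,1]])+[q[0],q[1],zb]; C=W@R.T+t
        uv=np.c_[C[:,0]/C[:,2]*p['fx']+p['cx'],C[:,1]/C[:,2]*p['fy']+p['cy']]
        cv2.fillConvexPoly(m,cv2.convexHull(np.round(((uv+.5)*S-.5)*16).astype(np.int32)),255,shift=4)
    return m
def fit(cn,W,parts,zb,h,q0,r=100):
    c=cam(cn); m=(W[...,2]>zb+h)&(np.hypot(W[...,0]-q0[0],W[...,1]-q0[1])<r)
    n,l,st,ce=cv2.connectedComponentsWithStats(m.astype(np.uint8)); 
    k=1+np.argmax(st[1:,4]); m=(l==k)
    ys,xs=np.where(m); a,b,e,f=max(ys.min()-12,0),ys.max()+12,max(xs.min()-12,0),xs.max()+12
    o=cv2.GaussianBlur(m[a:b,e:f].astype(np.float32),(0,0),1)
    def cost(q):
        g=cv2.resize(render(c,parts,q,zb),(640,480),interpolation=cv2.INTER_AREA)[a:b,e:f]/255.
        return ((cv2.GaussianBlur(g.astype(np.float32),(0,0),1)-o)**2).sum()/o.sum()
    q0=np.array(q0,float); best=None
    for dy in(-.25,0,.25):
        s=q0+[0,0,dy]; x=minimize(cost,s,method='Nelder-Mead',options=dict(initial_simplex=[s,s+[8,0,0],s+[0,8,0],s+[0,0,.2]],xatol=.02,fatol=1e-6))
        if best is None or x.fun<best.fun: best=x
    return best.x,best.fun,m.sum()
E
python3 - <<'E'
from h import *
for c in('top','scene'):
    W=np.load(c+'0.npz')['W']
    z=W[...,2]
    for nm,xy in(('table',(600,150)),('board',(507,85))):
        s=np.hypot(W[...,0]-xy[0],W[...,1]-xy[1])<12; print(c,nm,np.nanmean(z[s]),np.nanstd(z[s]))
    for nm,pf,zb,q in(('base',wedge_parts,16,(507,33,.6)),('wedge',wedge_parts,0,(612,-280,-2.5+np.pi/1)),('weight',weight_parts,0,(605,275,.8))):
        for y in ((0,.8,1.6,2.4,3.2,4,4.8,5.6) if 1 else 0):
            x=fit(c,W,pf(6),zb,6,(q[0],q[1],y)); 
            if y==0 or x[1]<b[1]: b=x
        print(c,nm,np.round(b[0],3),round(b[1],4),b[2])
E
```

```text
top table -0.3510596194281907 3.9060448136848382
top board 16.24483243797101 3.7441304716360193
top base [5.11662e+02 3.13010e+01 4.84000e-01] 0.0016 879
top wedge [ 607.897 -263.082    5.21 ] 0.0015 857
top weight [ 6.09138e+02  2.87246e+02 -5.38000e-01] 0.0062 598
scene table -1.2445331468668759 2.110722660759871
scene board 15.494444344888478 2.051329502890574
scene base [5.13497e+02 2.52930e+01 4.83000e-01] 0.0026 1216
scene wedge [ 610.396 -269.6     -1.079] 0.0023 1561
scene weight [610.522 281.006   5.755] 0.0071 675
```

Emit:
servo_tool:
  increments:
    - [0.04,-0.012,0,-0.14]
    - [0.08,-0.024,0,-0.28]
    - [0.12,-0.036,0.01,-0.42]
    - [0.16,-0.048,0.02,-0.56]
    - [0.2,-0.06,0.03,-0.7]
    - [0.24,-0.072,0.04,-0.84]
    - [0.27,-0.0815,0.05,-0.98]
    - [0.3,-0.0906,0.06,-1.12]
  jaw: 0

```text
t: 1.2
eef_pos: [490.8, -367.4, 171.0]
tool_rot: [0.0, 0.718, 0.696, -0.0]
wrist_force: [0.6, -0.9, -0.4]
grip_width: 85.5
```

```bash
cat >> h.py <<'E'
def toolinfo():
    from scipy.spatial.transform import Rotation as Ro
    s=sensors.get_state(); q=s['tool_rot']; R=Ro.from_quat([q[1],q[2],q[3],q[0]]).as_matrix()
    return s,R,np.arctan2(R[1,0],R[0,0])
def go(x,y,z,psi):
    s,R,p=toolinfo(); d=R.T@(np.array([x,y,z])-s['eef_pos']); r=-(psi-p)
    print('t',round(s['t'],2),'pos',np.round(s['eef_pos'],1),'psi',round(p,4),'grip',round(s['grip_width'],1),'F',np.round(s['wrist_force'],1),'j',np.round(s['joint_positions'],2)); print('increment mm',np.round(d,1),'roll',round(r,4))
E
python3 -c "
from h import *
go(609,-266,110,2.066)"
```

```text
t 1.2 pos [ 490.8 -367.4  171. ] psi 1.5403 grip 85.5 F [ 0.6 -0.9 -0.4] j [-0.82  0.58  1.52 -0.    1.04 -0.79]
increment mm [105. 115.  61.] roll -0.5257
```

Emit:
servo_tool:
  increments:
    - [0.03,0.033,0.017,-0.13]
    - [0.06,0.066,0.035,-0.27]
    - [0.085,0.093,0.05,-0.4]
    - [0.1,0.11,0.057,-0.525]
    - [0.105,0.115,0.061,-0.525]
    - [0.105,0.115,0.061,-0.525]

```text
t: 1.8
eef_pos: [608.4, -267.2, 109.6]
tool_rot: [-0.001, 0.516, 0.857, -0.0]
wrist_force: [-0.3, -0.2, 0.1]
grip_width: 85.4
```

Run:
```python
from h import *
go(609,-266,110,2.066)
P={}
for c in('top','scene'):
    im,d,W=shot(c); np.savez(c+'1.npz',im=im,d=d,W=W)
    p,R,t=cam(c); e=sensors.get_state()['eef_pos']; C=R@e+t; u=C[0]/C[2]*p['fx']+p['cx'];v=C[1]/C[2]*p['fy']+p['cy']; print(c,u,v)
    u,v=int(u),int(v); cr=cv2.resize(im[v-65:v+45,u-70:u+70],None,fx=4,fy=4,interpolation=cv2.INTER_CUBIC)
    cv2.drawMarker(cr,(int(70*4),65*4),(255,0,255),0,16,1); P[c]=cr
cv2.imwrite('pics/a1.png',cv2.resize(np.vstack([P['top'],P['scene']]),None,fx=.68,fy=.68)[:,:,::-1])
```

```text
t 1.8 pos [ 608.4 -267.2  109.6] psi 2.058 grip 85.4 F [-0.3 -0.2  0.1] j [-0.58  0.72  1.42 -0.    1.   -1.07]
increment mm [ 0.8  1.  -0.4] roll -0.008
top 422.33479513445633 197.42586177563746
scene 217.66306484783695 298.14406294862715
```

View pics/a1.png

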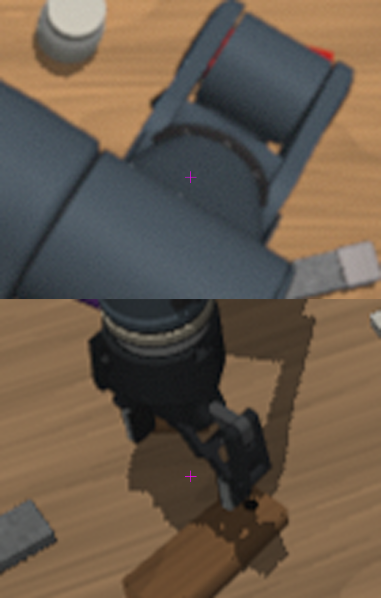

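The gripper is aligned over the wedge and the hole end is visible at about (250,505) in the crop. Descending to grasp.

Emit:
servo_tool:
  increments:
    - [0.001,0.001,0.03,-0.007]
    - [0.001,0.001,0.06,-0.007]
    - [0.001,0.001,0.085,-0.007]
    - [0.001,0.001,0.1,-0.007]
    - [0.001,0.001,0.106,-0.007]
    - [0.001,0.001,0.106,-0.007]

```text
t: 2.5
eef_pos: [608.3, -267.3, 4.2]
tool_rot: [-0.0, 0.513, 0.858, -0.0]
wrist_force: [0.2, 0.4, 0.3]
grip_width: 85.6
```

Emit:
servo_tool:
  increments:
    - [0,0,0,0]
    - [0,0,0,0]
    - [0,0,0,0]
    - [0,0,0,0]
    - [0,0,0,0]
    - [0,0,0,0]
  jaw: 1

```text
t: 3.1
eef_pos: [609.9, -267.2, 5.9]
tool_rot: [0.001, 0.512, 0.859, -0.0]
wrist_force: [0.7, 1.3, 5.7]
grip_width: 44.7
```

Emit:
servo_tool:
  increments:
    - [0,0,0,0]
    - [0,0,0,0]
    - [0,0,0,0]

```text
t: 3.4
eef_pos: [609.9, -267.1, 5.9]
tool_rot: [0.001, 0.512, 0.859, -0.0]
wrist_force: [0.8, 0.7, 5.9]
grip_width: 44.8
```

Run:
```python
from h import *
go(510,28,140,.484)
im,d,W=shot('scene')
p,R,t=cam('scene');C=R@sensors.get_state()['eef_pos']+t; u=int(C[0]/C[2]*p['fx']+p['cx']);v=int(C[1]/C[2]*p['fy']+p['cy'])
cv2.imwrite('pics/a2.png',cv2.resize(im[v-70:v+50,u-80:u+80],None,fx=4,fy=4,interpolation=cv2.INTER_CUBIC)[:,:,::-1])
```

```text
t 3.4 pos [ 609.9 -267.1    5.9] psi 2.066 grip 44.8 F [0.8 0.7 5.9] j [-0.58  0.87  1.46  0.    0.81 -1.08]
increment mm [ 306.8   52.5 -134.8] roll 1.582
```

View pics/a2.png

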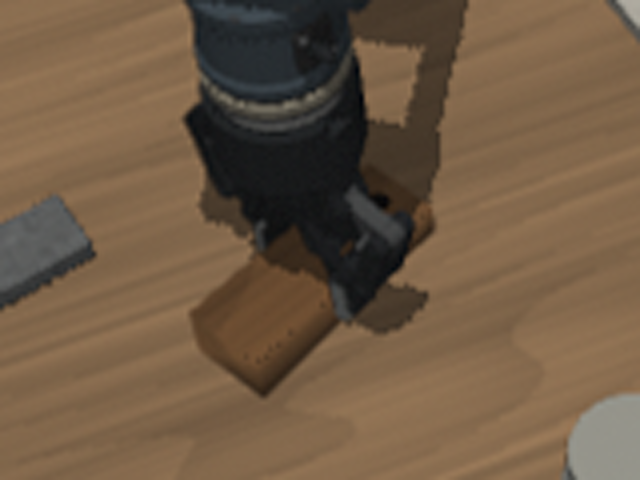

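Gripped: the width reads 44.8 mm and the fingers are around the wedge's middle, with the hole end to the upper right. Lifting and moving over the board.

Emit:
servo_tool:
  increments:
    - [0,0,-0.015,0]
    - [0,0,-0.04,0]
    - [0.01,0.002,-0.07,0.08]
    - [0.035,0.006,-0.095,0.2]
    - [0.065,0.011,-0.104,0.34]
    - [0.1,0.017,-0.104,0.48]
    - [0.135,0.023,-0.104,0.62]
    - [0.17,0.029,-0.104,0.76]

```text
t: 4.25
eef_pos: [552.6, -101.9, 109.0]
tool_rot: [-0.0, 0.796, 0.605, 0.0]
wrist_force: [0.1, 0.4, -1.9]
grip_width: 45.2
```

```bash
python3 -c "
from h import *
go(510,28,110,.484)"
```

```text
t 4.25 pos [ 552.6 -101.9  109. ] psi 1.2996 grip 45.2 F [ 0.1  0.4 -1.9] j [-0.38  0.61  1.7   0.    0.83 -0.11]
increment mm [113.7 -75.9  -1. ] roll 0.8156
```

Emit:
servo_tool:
  increments:
    - [0.028,-0.019,0,0.14]
    - [0.055,-0.037,0,0.28]
    - [0.08,-0.053,0,0.42]
    - [0.1,-0.067,0,0.56]
    - [0.11,-0.074,0,0.7]
    - [0.112,-0.076,0,0.81]
    - [0.112,-0.076,0,0.81]
    - [0.112,-0.076,0,0.81]

```text
t: 5.05
eef_pos: [509.7, 24.7, 108.7]
tool_rot: [0.0, 0.969, 0.247, 0.0]
wrist_force: [0.3, 0.0, -1.3]
grip_width: 44.9
```

Run:
```python
from h import *
go(511,28,75,.484)
for c in('top','scene'):
    im,d,W=shot(c,c+'3.png'); np.savez(c+'3.npz',im=im,d=d,W=W)
im=cv2.imread('pics/scene3.png'); cv2.imwrite('pics/a3.png',cv2.resize(im[150:320,230:440],None,fx=3.5,fy=3.5,interpolation=cv2.INTER_CUBIC))
```

```text
t 5.05 pos [509.7  24.7 108.7] psi 0.4984 grip 44.9 F [ 0.3  0.  -1.3] j [-0.17  0.57  1.83 -0.    0.75  0.9 ]
increment mm [ 2.7 -2.3 33.7] roll 0.0144
```

View pics/a3.png

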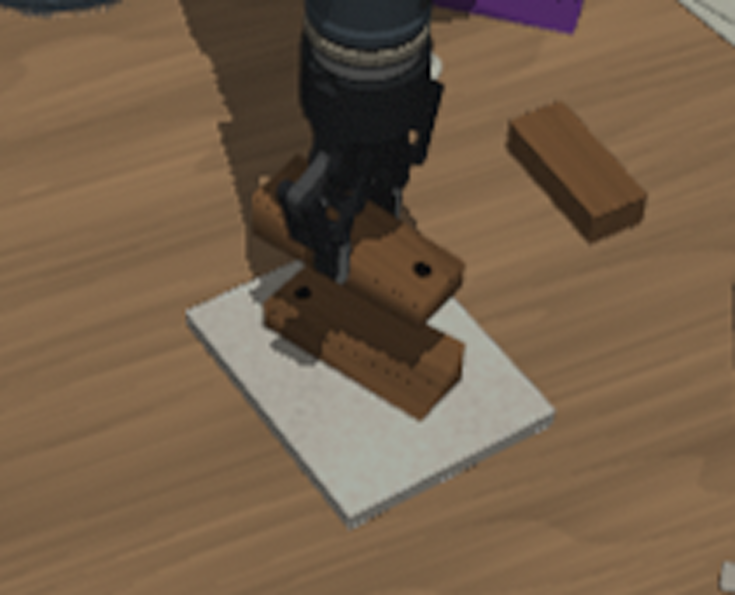

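```bash
cat >> h.py <<'E'
def fitheld(cn,im,W,zb,q0,h=6,r=90):
    c=cam(cn); I=im.astype(int); near=np.hypot(W[...,0]-q0[0],W[...,1]-q0[1])<r
    up=(W[...,2]>zb+h)&near; br=(I[...,0]-I[...,2]>18)
    m=up&br; n,l,st,_=cv2.connectedComponentsWithStats(m.astype(np.uint8)); m=np.isin(l,[k for k in range(1,n) if st[k,4]>40])
    occ=cv2.dilate((up&~br).astype(np.uint8),np.ones((3,3)))>0; occ&=~m
    w=(~occ).astype(np.float32); o=cv2.GaussianBlur(m.astype(np.float32),(0,0),1); P=wedge_parts(h)
    def cost(q):
        g=cv2.resize(render(c,P,q,zb),(640,480),interpolation=cv2.INTER_AREA)/np.float32(255)
        return (w*(cv2.GaussianBlur(g,(0,0),1)-o)**2).sum()/o.sum()
    s=np.array(q0,float); x=minimize(cost,s,method='Nelder-Mead',options=dict(initial_simplex=[s,s+[6,0,0],s+[0,6,0],s+[0,0,.1]],xatol=.03,fatol=1e-6))
    return x.x,x.fun,m
def wire(im,cn,q,zb,col,S=4,o=(0,0)):
    p,R,t=cam(cn); V=wedge_parts(0)[0]; cs,sn=np.cos(q[2]),np.sin(q[2])
    C=(V@np.array([[cs,sn,0],[-sn,cs,0],[0,0,1]])+[q[0],q[1],zb])@R.T+t
    uv=((np.c_[C[:,0]/C[:,2]*p['fx']+p['cx'],C[:,1]/C[:,2]*p['fy']+p['cy']]-o+.5)*S).astype(int)
    for a,b in((0,1),(2,3),(4,5),(6,7),(0,2),(1,3),(4,6),(5,7),(0,4),(1,5),(2,6),(3,7)): cv2.line(im,tuple(map(int,uv[a])),tuple(map(int,uv[b])),col,1)
E
python3 - <<'E'
from h import *
f=np.load('scene3.npz'); im,W=f['im'],f['W']
s,R,psi=toolinfo(); e=s['eef_pos']; zb=e[2]-5.9
q,cst,m=fitheld('scene',im,W,zb,(e[0],e[1],psi+np.pi)); print('held',np.round(q,3),cst,m.sum())
b=fit('scene',np.load('scene0.npz')['W'],wedge_parts(6),16,6,(513.5,25.3,.483)); b=b[0]
# camera corrected error of held vs base in base frame
ux=np.array([np.cos(b[2]),np.sin(b[2])]);uy=np.array([-ux[1],ux[0]]);d=q[:2]-b[:2]
print('base',b,'held-base in base frame',d@ux,d@uy,'held-tcp',(q[:2]-e[:2])@ux,(q[:2]-e[:2])@uy)
S=4;cr=cv2.resize(im[150:290,270:390],None,fx=S,fy=S,interpolation=cv2.INTER_CUBIC)
wire(cr,'scene',q,zb,(255,0,255),S,(270,150)); wire(cr,'scene',b,16,(0,255,255),S,(270,150))
cv2.imwrite('pics/a4.png',cr[:,:,::-1])
E
```

```text
held [509.405  21.115   3.635] 0.011900672689080238 879
base [5.13757050e+02 2.52247215e+01 4.85031465e-01] held-base in base frame -5.766043373421546 -1.6064029908996906 held-tcp -1.8962188848711243 -2.6674696452670847
```

View pics/a4.png

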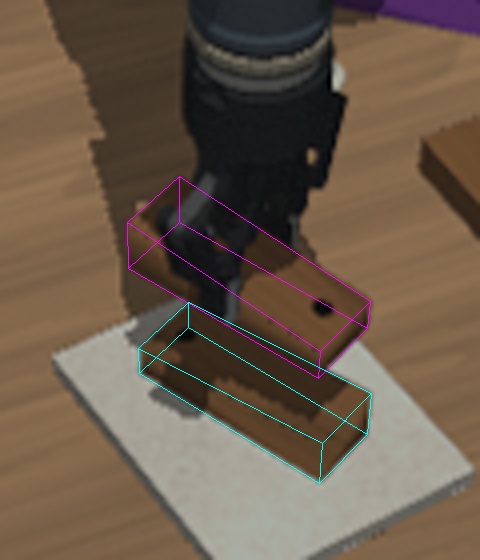

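Emit:
servo_tool:
  increments:
    - [0.002,0,0.015,0.013]
    - [0.0055,-0.0017,0.03,0.013]
    - [0.0058,-0.0017,0.042,0.013]
    - [0.0058,-0.0017,0.045,0.013]
    - [0.0058,-0.0017,0.045,0.013]
    - [0.0058,-0.0017,0.045,0.013]

```text
t: 5.75
eef_pos: [514.1, 28.8, 63.6]
tool_rot: [0.0, 0.971, 0.239, 0.0]
wrist_force: [0.6, -0.8, -0.6]
grip_width: 44.7
```

```bash
cat > m.py <<'E'
from h import *
import sys
go(514,28.8,63,.485)
im,d,W=shot('scene'); np.savez('scene_m.npz',im=im,d=d,W=W)
s,R,psi=toolinfo(); e=s['eef_pos']; zb=e[2]-5.9
b=np.array([513.65,25.25,.484]); ux=np.array([np.cos(b[2]),np.sin(b[2])]);uy=np.array([-ux[1],ux[0]])
q,cst,m=fitheld('scene',im,W,zb,(e[0],e[1],psi+np.pi),h=8); d=q[:2]-b[:2]
print('held',np.round(q,3),cst,'held-base',d@ux,d@uy,q[2]-np.pi-b[2],'held-tcp',(q[:2]-e[:2])@ux,(q[:2]-e[:2])@uy)
S=4;cr=cv2.resize(im[170:290,270:390],None,fx=S,fy=S,interpolation=cv2.INTER_CUBIC); cr2=cr.copy()
wire(cr,'scene',q,zb,(255,0,255),S,(270,170)); wire(cr,'scene',b,16,(0,255,255),S,(270,170))
cv2.imwrite('pics/'+sys.argv[1],cv2.resize(np.hstack([cr2,cr]),(800,400))[:,:,::-1])
E
python3 m.py a5.png
```

```text
t 5.75 pos [514.1  28.8  63.6] psi 0.4827 grip 44.7 F [ 0.6 -0.8 -0.6] j [-0.16  0.65  1.84 -0.    0.65  0.93]
increment mm [-0.1 -0.   0.6] roll -0.0023
held [513.986  25.811   3.618] 0.013112274929881096 held-base 0.5588480661199569 0.3401400761853257 -0.00730637981135196 held-tcp -1.5651476151177872 -2.562910861631388
```

View pics/a5.png

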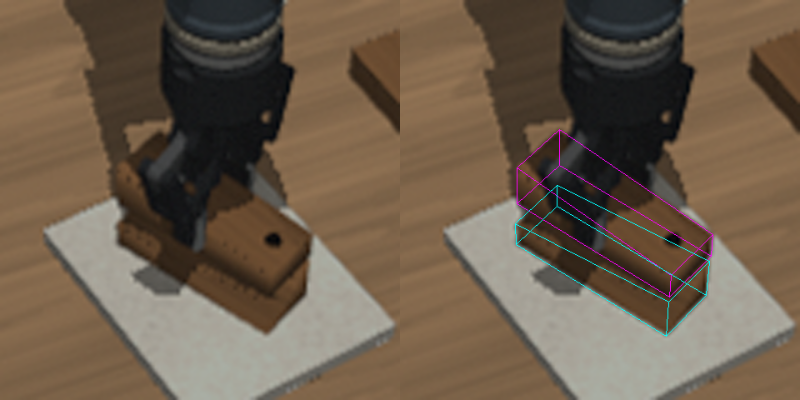

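Aligned within about 0.6 mm in the same camera. Lowering gently now, so the wedge pivots down onto the slope.

Emit:
servo_tool:
  increments:
    - [-0.0006,0,0.002,0]
    - [-0.0006,0,0.004,0]
    - [-0.0006,0,0.006,0]
    - [-0.0006,0,0.0075,0]
    - [-0.0006,0,0.009,0]
    - [-0.0006,0,0.009,0]

```text
t: 6.4
eef_pos: [513.5, 28.8, 55.2]
tool_rot: [0.0, 0.971, 0.239, 0.001]
wrist_force: [-2.5, -1.1, 6.8]
grip_width: 44.8
```

Emit:
servo_tool:
  increments:
    - [0,0,0.001,0]
    - [0,0,0.002,0]
    - [0,0,0.003,0]
    - [0,0,0.004,0]
    - [0,0,0.004,0]

```text
t: 6.9
eef_pos: [512.3, 28.2, 51.5]
tool_rot: [0.0, 0.971, 0.239, -0.001]
wrist_force: [-5.7, -2.7, 11.5]
grip_width: 44.7
```

```bash
python3 m.py a6.png
```

```text
t 6.9 pos [512.3  28.2  51.5] psi 0.4833 grip 44.7 F [-5.7 -2.7 11.5] j [-0.16  0.67  1.85 -0.    0.62  0.93]
increment mm [  1.8   0.3 -11.5] roll -0.0017
held [513.722  26.066   3.635] 0.01760084368288517 held-base 0.44381535435102315 0.6886294233117154 0.009255763381424309 held-tcp 0.3133139337212563 -2.570290214631077
```

View pics/a6.png

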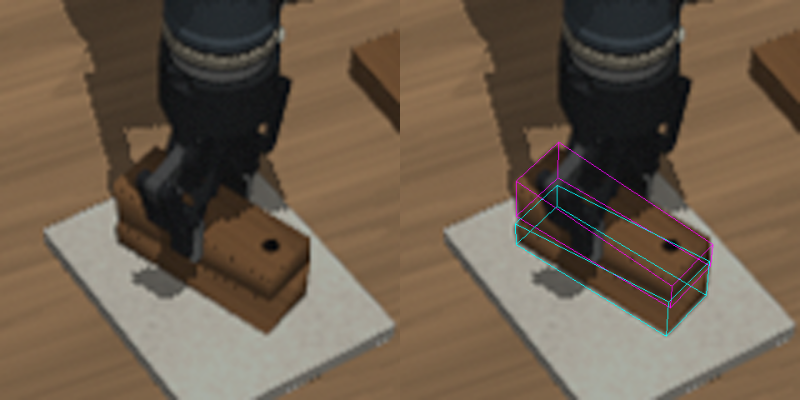

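Emit:
servo_tool:
  increments:
    - [-0.001,0,0,0]
    - [-0.0015,0,0,0]
    - [-0.0015,0,0,0]

```text
t: 7.25
eef_pos: [512.0, 28.0, 51.4]
tool_rot: [0.0, 0.971, 0.239, 0.0]
wrist_force: [-2.5, -0.8, 8.2]
grip_width: 45.0
```

Emit:
servo_tool:
  increments:
    - [0,0,0,0]
    - [0,0,0,0]
    - [0,0,0,0]
    - [0,0,0,0]
    - [0,0,0,0]
    - [0,0,0,0]
  jaw: 0

```text
t: 7.85
eef_pos: [511.9, 28.1, 50.2]
tool_rot: [-0.0, 0.971, 0.239, -0.0]
wrist_force: [-0.1, 0.9, 0.5]
grip_width: 85.6
```

Emit:
servo_tool:
  increments:
    - [0,0,-0.02,0]
    - [0,0,-0.05,0]
    - [0,0,-0.09,0]
    - [0,0,-0.13,0]
    - [0,0,-0.15,0]
    - [0,0,-0.15,0]

```text
t: 8.45
eef_pos: [514.1, 27.8, 203.6]
tool_rot: [0.001, 0.971, 0.239, 0.004]
wrist_force: [0.1, -0.2, -0.3]
grip_width: 85.4
```

```bash
python3 -c "
from h import *
go(611,285,120,2.605)"
```

```text
t 8.45 pos [514.1  27.8 203.6] psi 0.483 grip 85.4 F [ 0.1 -0.2 -0.3] j [-0.16  0.42  1.74  0.    0.98  0.92]
increment mm [ 204.7 -183.2   84. ] roll -2.122
```

Emit:
servo_tool:
  increments:
    - [0.02,-0.018,0,-0.14]
    - [0.045,-0.04,0,-0.28]
    - [0.07,-0.063,0,-0.42]
    - [0.1,-0.089,0,-0.56]
    - [0.13,-0.116,0,-0.7]
    - [0.155,-0.139,0,-0.84]
    - [0.175,-0.157,0,-0.98]
    - [0.19,-0.17,0,-1.12]

```text
t: 9.25
eef_pos: [600.8, 268.6, 198.2]
tool_rot: [-0.001, 0.693, 0.721, -0.001]
wrist_force: [-0.0, -0.1, 0.2]
grip_width: 85.5
```

```bash
python3 -c "
from h import *
go(610,284,100,2.608)"
```

```text
t 9.25 pos [600.8 268.6 198.2] psi 1.61 grip 85.5 F [-0.  -0.1  0.2] j [0.25 0.61 1.37 0.   1.16 0.21]
increment mm [15.  10.1 98.2] roll -0.998
```

Emit:
servo_tool:
  increments:
    - [0.004,0.003,0.01,-0.14]
    - [0.008,0.006,0.03,-0.28]
    - [0.01,0.008,0.05,-0.42]
    - [0.013,0.009,0.07,-0.56]
    - [0.015,0.01,0.09,-0.7]
    - [0.015,0.01,0.098,-0.84]
    - [0.015,0.01,0.098,-0.96]
    - [0.015,0.01,0.098,-0.99]

```text
t: 10.05
eef_pos: [609.3, 281.7, 99.5]
tool_rot: [-0.002, 0.27, 0.963, -0.001]
wrist_force: [1.0, -0.5, 0.4]
grip_width: 85.4
```

Run:
```python
from h import *
go(610,284,24,2.608)
P=[]
for c in('top','scene'):
    im,d,W=shot(c); np.savez(c+'7.npz',im=im,d=d,W=W)
im=np.load('scene7.npz')['im']
a=cv2.resize(im[160:300,270:400],None,fx=3,fy=3,interpolation=cv2.INTER_CUBIC)
p,R,t=cam('scene');C=R@sensors.get_state()['eef_pos']+t; u=int(C[0]/C[2]*p['fx']+p['cx']);v=int(C[1]/C[2]*p['fy']+p['cy'])
b=cv2.resize(im[v-60:v+80,u-65:u+65],None,fx=3,fy=3,interpolation=cv2.INTER_CUBIC)
cv2.imwrite('pics/a7.png',np.hstack([a,b])[:,:,::-1])
for c in('top','scene'):
    W=np.load(c+'7.npz')['W']; z=W[...,2]; ux=np.array([np.cos(.484),np.sin(.484)])
    o=np.array([511.7,31.3] if c=='top' else [513.65,25.25]); dx=(W[...,:2]-o)@ux; dy=(W[...,:2]-o)@np.array([-ux[1],ux[0]])
    s=(abs(dx)<58)&(abs(dy)<17)&(z>55)&(z<95)
    A=np.c_[np.ones(s.sum()),dx[s],dy[s]]; print(c,s.sum(),np.linalg.lstsq(A,z[s],rcond=None)[0])
```

```text
t 10.05 pos [609.3 281.7  99.5] psi 2.5956 grip 85.4 F [ 1.  -0.5  0.4] j [ 0.27  0.74  1.41 -0.    0.99 -0.76]
increment mm [ 0.4  2.6 75.5] roll -0.0124
top 554 [ 7.40506001e+01 -2.55142100e-03  7.72824474e-03]
scene 587 [7.32856304e+01 1.89913567e-04 1.14546715e-03]
```

View pics/a7.png

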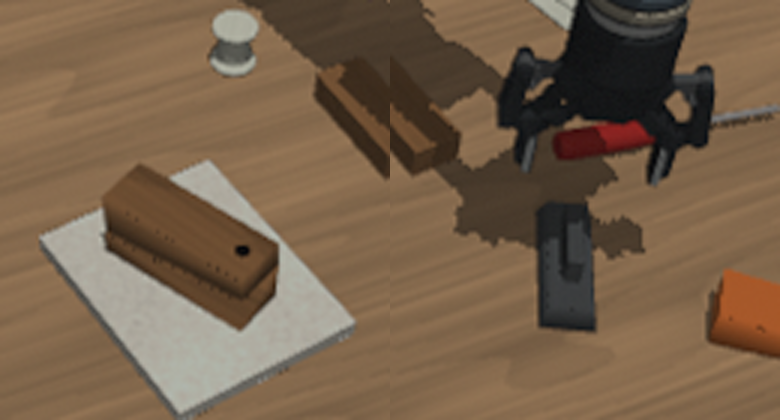

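The riser looks flush. Its top is flat at 73–74 mm (expected 74) with slope under 0.3%. The gripper straddles the weight's rib at about (570,245) in the crop.

Emit:
servo_tool:
  increments:
    - [0,0.002,0.025,-0.012]
    - [0,0.0025,0.05,-0.012]
    - [0,0.0025,0.068,-0.012]
    - [0,0.0025,0.0745,-0.012]
    - [0,0.0025,0.0745,-0.012]
    - [0,0.0025,0.0745,-0.012]

```text
t: 10.75
eef_pos: [612.6, 284.4, 28.2]
tool_rot: [0.0, 0.265, 0.964, 0.0]
wrist_force: [-0.0, 0.3, 0.0]
grip_width: 85.4
```

Emit:
servo_tool:
  increments:
    - [0,0,0,0]
    - [0,0,0,0]
    - [0,0,0,0]
    - [0,0,0,0]
    - [0,0,0,0]
    - [0,0,0,0]
    - [0,0,0,0]
    - [0,0,0,0]
  jaw: 1

```text
t: 11.55
eef_pos: [612.3, 284.1, 28.3]
tool_rot: [0.0, 0.265, 0.964, -0.0]
wrist_force: [-0.4, -1.1, 5.0]
grip_width: 12.5
```

Run:
```python
from h import *
go(512,28,135,.484+np.pi/2)
U=np.array([[x,y,z] for x,z in((-67,44),(-68.5,57.9),(63.7,44),(62.3,57.8)) for y in(-23,23)],float)
for c,b in(('top',(511.66,31.3,.484)),('scene',(513.65,25.25,.484))):
    x=fit(c,np.load(c+'7.npz')['W'],[U],16,44,b,r=85); d=x[0][:2]-b[:2]; u=np.array([np.cos(.484),np.sin(.484)])
    x2=fit(c,np.load(c+'7.npz')['W'],[np.vstack([U,wedge_parts(6)[0]])],16,6,b,r=85); print(np.round(x2[0],3))
    print(c,x[1],'upper-base',d@u,d@np.array([-u[1],u[0]]),x[0][2]-.484,x[2])
```

```text
t 11.55 pos [612.3 284.1  28.3] psi 2.6049 grip 12.5 F [-0.4 -1.1  5. ] j [ 0.27  0.84  1.43 -0.    0.87 -0.76]
increment mm [ -44.8 -271.4 -106.7] roll 0.5501
[5.11794e+02 3.16420e+01 4.81000e-01]
top 0.0014928742311894894 upper-base 0.45011488286621165 0.4696688979586084 -0.004044996323206207 861
[5.14065e+02 2.54950e+01 4.79000e-01]
scene 0.002382502192631364 upper-base 0.8466455843235836 -0.14493992096703115 -0.00026300585906557927 1141
```

Emit:
servo_tool:
  increments:
    - [0,0,-0.01,0]
    - [0,0,-0.03,0]
    - [0,0,-0.055,0]
    - [0,0,-0.08,0]
    - [0,0,-0.1,0]
    - [-0.001,-0.006,-0.107,0.02]
    - [-0.003,-0.02,-0.107,0.06]
    - [-0.006,-0.04,-0.107,0.1]

```text
t: 12.35
eef_pos: [595.2, 246.0, 133.3]
tool_rot: [-0.001, 0.314, 0.949, -0.001]
wrist_force: [0.0, -0.7, -5.8]
grip_width: 12.6
```

Emit:
servo_tool:
  increments:
    - [-0.004,-0.023,0,0.05]
    - [-0.008,-0.047,0,0.11]
    - [-0.012,-0.073,0,0.17]
    - [-0.016,-0.1,0,0.23]
    - [-0.021,-0.127,0,0.29]
    - [-0.025,-0.153,0,0.35]
    - [-0.029,-0.177,0,0.41]
    - [-0.032,-0.198,0,0.45]

```text
t: 13.15
eef_pos: [501.8, 66.9, 133.4]
tool_rot: [-0.002, 0.519, 0.855, -0.001]
wrist_force: [0.7, -0.4, -5.5]
grip_width: 12.6
```

```bash
python3 -c "
from h import *
go(511,27.4,135,2.054)"
```

```text
t 13.15 pos [501.8  66.9 133.4] psi 2.0503 grip 12.6 F [ 0.7 -0.4 -5.5] j [-0.09  0.52  1.82 -0.    0.81 -0.57]
increment mm [-39.3 -10.   -1.7] roll -0.0037
```

Emit:
servo_tool:
  increments:
    - [-0.008,-0.002,0,0]
    - [-0.018,-0.004,0,0]
    - [-0.028,-0.007,0,0]
    - [-0.036,-0.009,0,0]
    - [-0.039,-0.01,0,0]
    - [-0.039,-0.01,0,0]
    - [-0.039,-0.01,0,0]

```text
t: 13.85
eef_pos: [514.0, 29.7, 134.7]
tool_rot: [-0.0, 0.517, 0.856, 0.0]
wrist_force: [0.0, 0.3, -6.0]
grip_width: 12.5
```

```bash
cat > n.py <<'E'
from h import *
import sys
go(511,27.4,104,2.054)
im,d,W=shot('scene'); s,R,psi=toolinfo(); e=s['eef_pos']; zb=e[2]-28.3
# held weight fit: lower body only (z < zb+20), gripper above excluded
c=cam('scene'); near=np.hypot(W[...,0]-e[0],W[...,1]-e[1])<75
I=im.astype(int); dark=(I[...,0]-I[...,2]<15)&(I.sum(2)<300)
m=near&(W[...,2]>zb-12)&(W[...,2]<zb+24)&dark
n,l,st,_=cv2.connectedComponentsWithStats(m.astype(np.uint8)); m=l==1+np.argmax(st[1:,4])
occ=cv2.dilate((near&(W[...,2]>=zb+24)).astype(np.uint8),np.ones((5,5)))>0; occ&=~m; P=weight_parts(0)[:1]
w=(~occ).astype(np.float32); o=cv2.GaussianBlur(m.astype(np.float32),(0,0),1)
def cost(q):
    g=cv2.resize(render(c,P,q,zb),(640,480),interpolation=cv2.INTER_AREA)/np.float32(255)
    return (w*(cv2.GaussianBlur(g,(0,0),1)-o)**2).sum()/o.sum()
q0=np.array([e[0],e[1]-2.7,psi]); x=minimize(cost,q0,method='Nelder-Mead',options=dict(initial_simplex=[q0,q0+[6,0,0],q0+[0,6,0],q0+[0,0,.1]],xatol=.03,fatol=1e-6)); q=x.x
b=np.array([514.05,25.5]); ux=np.array([np.cos(.482),np.sin(.482)]);uy=np.array([-ux[1],ux[0]])
print('wt',np.round(q,3),x.fun,m.sum(),'wt-base in base frame',(q[:2]-b)@ux,(q[:2]-b)@uy,'yaw err',q[2]-.482-np.pi/2,'wt-tcp',(q[:2]-e[:2])@ux,(q[:2]-e[:2])@uy)
S=5;cr=cv2.resize(im[150:280,270:400],None,fx=S,fy=S,interpolation=cv2.INTER_CUBIC); r=render(c,P,q,zb,S)[150*S:280*S,270*S:400*S]
k=cr.copy(); cv2.drawContours(k,cv2.findContours(r,0,2)[0],-1,(255,0,255),1)
cv2.imwrite('pics/'+sys.argv[1],cv2.resize(np.hstack([cr,k]),(800,400))[:,:,::-1])
E
python3 n.py a8.png
```

```text
t 13.85 pos [514.   29.7 134.7] psi 2.0549 grip 12.5 F [ 0.   0.3 -6. ] j [-0.16  0.53  1.8   0.    0.82 -0.64]
increment mm [-0.7 -3.8 30.7] roll 0.0009
wt [512.19   28.014   2.067] 0.012626849114894867 641 wt-base in base frame -0.48291423928868055 3.089619648748359 yaw err 0.014476915112411115 wt-tcp -2.3959413894607757 -0.8561734264621649
```

View pics/a8.png

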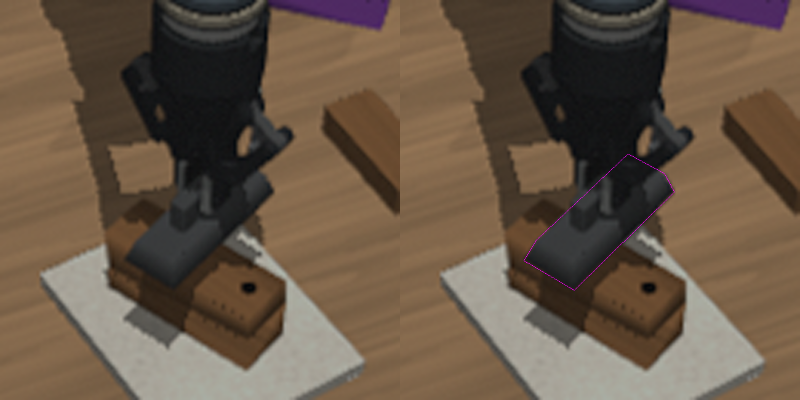

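Emit:
servo_tool:
  increments:
    - [-0.002,-0.0015,0.005,0]
    - [-0.003,-0.0025,0.012,0]
    - [-0.003,-0.0025,0.019,0]
    - [-0.003,-0.0025,0.025,0]
    - [-0.003,-0.0025,0.0285,0]
    - [-0.003,-0.0025,0.0285,0]
    - [-0.003,-0.0025,0.0285,0]

```text
t: 14.6
eef_pos: [513.4, 25.6, 106.2]
tool_rot: [-0.0, 0.517, 0.856, -0.0]
wrist_force: [0.5, -0.2, -6.7]
grip_width: 12.7
```

Emit:
servo_tool:
  increments:
    - [0,0,0.001,0]
    - [0,0,0.002,0]
    - [0,0,0.003,0]
    - [0,0,0.003,0]

```text
t: 15.0
eef_pos: [513.3, 25.6, 103.3]
tool_rot: [-0.0, 0.517, 0.856, -0.0]
wrist_force: [-0.2, 1.1, -5.7]
grip_width: 12.7
```

```bash
python3 n.py a9.png
```

```text
t 15.0 pos [513.3  25.6 103.3] psi 2.0548 grip 12.7 F [-0.2  1.1 -5.7] j [-0.17  0.58  1.82 -0.    0.74 -0.65]
increment mm [ 2.7 -1.2 -0.7] roll 0.0008
wt [511.624  23.273   2.066] 0.010002536699175835 634 wt-base in base frame -3.1820271449300828 -0.8490832077127504 yaw err 0.013644282934522023 wt-tcp -2.579363671994983 -1.289438231126817
```

View pics/a9.png

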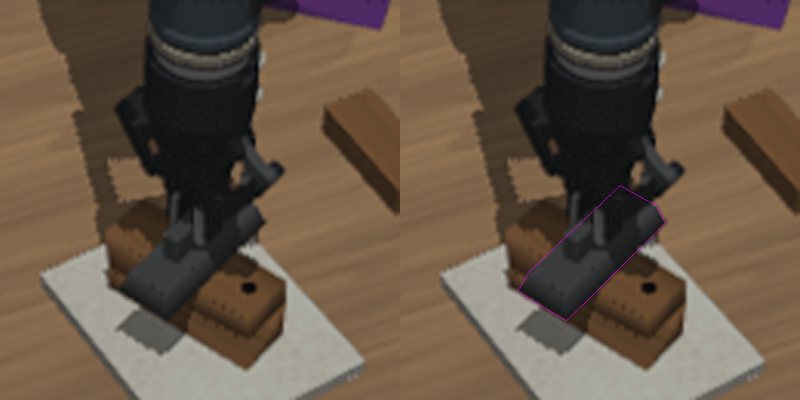

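Emit:
servo_tool:
  increments:
    - [0.0005,0,0.0007,0]
    - [0.0005,0,0.0014,0]
    - [0.0005,0,0.002,0]
    - [0.0005,0,0.002,0]

```text
t: 15.45
eef_pos: [513.1, 26.1, 102.1]
tool_rot: [0.0, 0.517, 0.856, 0.0]
wrist_force: [-2.5, -0.3, 4.8]
grip_width: 12.6
```

Emit:
servo_tool:
  increments:
    - [0,0,-0.0005,0]
    - [0,0,-0.0005,0]

```text
t: 15.65
eef_pos: [513.1, 26.1, 102.1]
tool_rot: [0.0, 0.517, 0.856, 0.0]
wrist_force: [-2.0, 0.5, 2.0]
grip_width: 12.3
```

Emit:
servo_tool:
  increments:
    - [0,0,0,0]
    - [0,0,0,0]
    - [0,0,0,0]
    - [0,0,0,0]
    - [0,0,0,0]
    - [0,0,0,0]
    - [0,0,0,0]
  jaw: 0

```text
t: 16.35
eef_pos: [513.1, 26.0, 101.8]
tool_rot: [0.0, 0.517, 0.856, 0.0]
wrist_force: [0.1, -1.6, -1.0]
grip_width: 85.5
```

Emit:
servo_tool:
  increments:
    - [0,0,-0.01,0]
    - [0,0,-0.03,0]
    - [0,0,-0.07,0]
    - [0,0,-0.11,0]
    - [0,0.04,-0.14,0]
    - [0,0.09,-0.15,0]
    - [0,0.13,-0.15,0]
    - [0,0.15,-0.15,0]

```text
t: 17.15
eef_pos: [649.0, 97.4, 253.7]
tool_rot: [0.002, 0.517, 0.856, 0.001]
wrist_force: [-0.2, 0.0, -0.7]
grip_width: 85.1
```

Emit:
servo_tool:
  increments:
    - [-0.04,0,0,0]
    - [-0.09,0,0,0]
    - [-0.14,0,0,0]
    - [-0.19,0,0,0]
    - [-0.24,0,0,0]
    - [-0.28,0,0,0]
    - [-0.28,0,0,0]
    - [-0.28,0,0,0]

```text
t: 17.95
eef_pos: [775.8, -153.0, 251.5]
tool_rot: [-0.001, 0.518, 0.855, 0.0]
wrist_force: [-0.7, 0.2, 0.0]
grip_width: 85.3
```

Run:
```python
from h import *
go(510,27,200,2)
V=[]
for c,k in(('top',(511.8,31.6)),('scene',(514.05,25.5))):
    im,d,W=shot(c); ux=np.array([np.cos(.482),np.sin(.482)]);uy=np.array([-ux[1],ux[0]])
    x=fit(c,W,weight_parts(7),74,7,(k[0],k[1],2.053)); dd=x[0][:2]-k
    print(c,x[0],x[1],x[2],'wt-base',dd@ux,dd@uy,'yaw',x[0][2]-.482-np.pi/2)
    a=im[150:300,255:405] if c=='scene' else im[180:300,250:370]; V.append(cv2.resize(a,(400,400),interpolation=cv2.INTER_CUBIC))
cv2.imwrite('pics/a10.png',np.hstack(V)[:,:,::-1])
```

```text
t 17.95 pos [ 775.8 -153.   251.5] psi 2.0528 grip 85.3 F [-0.7  0.2  0. ] j [-0.34  0.76  0.91  0.    1.47 -0.82]
increment mm [ 282.6 -152.    51.9] roll 0.0528
top [495.8    39.6     2.003] 0.960859477519989 5609 wt-base -10.468695531703576 14.505392578778563 yaw -0.04979632679489643
scene [499.81260165  47.63387703   2.32619361] 0.5514258742332458 437 wt-base -2.3551174418460743 26.211933275008537 yaw 0.27339728063976065
```

View pics/a10.png

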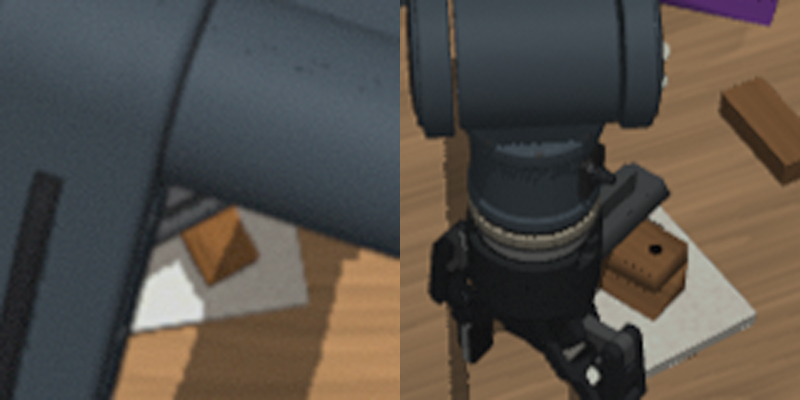

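The arm blocks both views, so I move it further aside.

Emit:
servo_tool:
  increments:
    - [-0.012,-0.04,0,0]
    - [-0.025,-0.08,0,0]
    - [-0.04,-0.125,0,0]
    - [-0.053,-0.17,0,0]
    - [-0.067,-0.215,0,0]
    - [-0.08,-0.26,0,0]
    - [-0.093,-0.3,0,0]
    - [-0.105,-0.337,0,0]

```text
t: 18.85
eef_pos: [525.6, -400.8, 252.9]
tool_rot: [0.0, 0.516, 0.856, -0.0]
wrist_force: [-0.3, -0.2, 0.1]
grip_width: 85.3
```

Run:
```python
from h import *
go(510,27,200,2)
V=[]
for c,k in(('top',(511.8,31.6)),('scene',(514.05,25.5))):
    im,d,W=shot(c); ux=np.array([np.cos(.482),np.sin(.482)]);uy=np.array([-ux[1],ux[0]])
    x=fit(c,W,weight_parts(7),74,7,(k[0],k[1],2.053),r=80); dd=x[0][:2]-k
    print(c,x[0],x[1],x[2],'wt-base',dd@ux,dd@uy,'yaw',x[0][2]-.482-np.pi/2)
    a=im[150:300,255:405] if c=='scene' else im[180:300,250:370]; V.append(cv2.resize(a,(400,400),interpolation=cv2.INTER_CUBIC))
cv2.imwrite('pics/a11.png',np.hstack(V)[:,:,::-1])
```

```text
t 18.85 pos [ 525.6 -400.8  252.9] psi 2.0568 grip 85.3 F [-0.3 -0.2  0.1] j [-0.82  0.56  1.31  0.    1.27 -1.31]
increment mm [385.6 186.   52.8] roll 0.0568
top [509.99112255  30.03537598   2.05628953] 0.0034465810749679804 650 wt-base -2.3280762685337257 -0.5478565701795765 yaw 0.003493205203756178
scene [512.56816164  23.54084264   2.06209006] 0.010754864662885666 791 wt-base -2.2211836961566327 -1.0490402655374682 yaw 0.009293733269112314
```

```bash
python3 -c "
from h import *
print(ctrl.finish_job())"
```

```text
the job is handed in; nothing more can be done
None
```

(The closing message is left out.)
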